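# Hang a loaded parts bin on the sprung weigh rail of a storeroom rack

### The arm

A 6-joint arm with a two-finger parallel gripper is mounted at the origin on the work surface. World frame = base frame: x ahead of the robot, y to its left, z up, the work surface at z = 0. Lengths are in m, angles in rad, forces in N, time in s.
With the tool pointing down it reaches from about 0.275 to 0.875 m from the base axis. Payload 12.5 kg.
Tool frame: the origin (TCP) lies at the very end of the fingers, on their centre line; the grasp point (between the pads) lies 19 mm behind it (pinch_z is the distance from the TCP to the grasp point, in m); z points along the fingers, y is the direction in which the jaws open and shut (so a half turn about z gives the same grasp; the last joint's range is limited). The gripper opens to 85 mm and grips with 20 to 120 N. Pads are 22 mm wide; open, the fingers measure 114 mm over their backs; the gripper's body (76 mm by 85 mm) begins 54 mm behind the grasp point. The pads swing forward as they close: fully open they stand 13 mm farther back than shut.
Start: joints at [1.233, 0.351, 1.652, -0, 1.139, -0.085], TCP at [0.138, 0.533, 0.231] pointing down, gripper open.
Joint ranges: [-2.75, 2.75], [-0.79, 2.1], [0.01, 2.65], [-1.57, 4.71], [0.07, 3.14], [-2.87, 2.87]. Speed limits (rad/s): [2.22, 2.22, 2.79, 3.14, 3.14, 3.14].

### API

Orientations are given as [roll, pitch, yaw] about the fixed x, y, z axes, in that order (R = Rz(yaw) Ry(pitch) Rx(roll)).
In Python, from plant import goto, move_l, goto_joints, gripper_to, wait, solve_ik, read_state, grab_frame, calibration, IKError, finish_job, pinch_z gives the robot as it stands. The module is installed in compiled form; this text tells all that it offers. Calls block until the motion is done:
- goto(position, orientation): joint-space move of the TCP to a pose.
- move_l(position, attitude=None, rate=0.15, stop_force=None): straight line of the TCP; attitude=None keeps the orientation; rate is the mean speed in m/s. With stop_force (N) it stops when the force on the tool has changed by that much, and returns True; else False.
- goto_joints(angles): joint-space move.
- gripper_to(opening, grip_force=None): finger opening in m; grip_force is the grip in N (None keeps the last); returns when the fingers have stopped.
- wait(seconds).
- solve_ik(position, orientation): joint angles nearest the present ones, or None.
- read_state(): the state.
- grab_frame(name): name is "scene" or "top" or "wrist"; returns the picture (400x640x3 uint8, blue, green, red); there is no depth.
- calibration(name): a dict with "fovy" (degrees; the focal length in pixels is half the picture's height over the tangent of half this angle, whatever the lens; pixels are square), "cx", "cy" (the principal point, pixels), "dist_coeffs" ([k1, k2, p1, p2, k3] as OpenCV has them; the pictures are not rectified), "camera_from_world" (4x4, takes a point from world to camera coordinates). Camera axes: x right, y down, z forward; pixel columns grow to the right and rows downward; lengths in m; the calibration is good to about 2 mm. A picture is of the moment at which its call begins: read the wrist's pose just before it. calibration takes no time and is no camera call; for the wrist camera it gives the pose at the moment of the call.
A pose or a line that the arm cannot do raises IKError and nothing moves.
- finish_job(): hands the job in, once; it reports no verdict.
The state is a dict: "time_s": time; "joint_pos": joint angles; "qvel": joint speeds; "joint_efforts": joint torques, N m; "position": TCP position; "eef_rot": TCP orientation; "contact_force": force on the tool from outside, world axes, zero at the start; "ft_torque": the same for the moment, N m; "finger_gap": finger opening in m.
Only numpy, scipy, OpenCV 4.12 (cv2) and the standard library are available. Lean on these libraries where they do the work, as an engineer would, in place of code of your own. Each camera call takes 0.05 s, during which the arm holds its last target. There are 200 camera calls.

### The job

Pick up the teal parts bin and hang it by its back lip on the sprung weigh rail under the wire shelf, between the two yellow marks: hook the lip in with the bin's front a little raised, then ease the front down until its back rests on the rubber stop. Let the rail take the bin's weight before you let go, so that the bin neither drops nor swings when released, and do not push the rail down to the bottom of its travel. Leave the tub, the bottle and the carton where they stand.

Things in the scene. Friction and masses are not known exactly. Their poses are not given: they have to be found in the camera images.
- bin: Loose teal open bin, 100 long (x) x 56 wide (y) x 65 high (scooped to 45 over the front 20), about 0.4 kg (+-30 %); steel plates fixed inside put its weight forward, 5 to 20 before its middle, 15 to 30 up. Origin: centre of underside; z up, +x to its back, which carries a lip; paper label on its front (-x), roughly facing the robot. Pinch it across its 56 width from outside, near x = -20.
- bin_lip (a point): Point of the bin under its back lip that comes to lie on point rail_mid: at x = 60, y = 0, z = 62 from the bin's origin, same axes. The lip, 50 wide, runs back from the wall's outer face (bin x = 50), underside at z = 62, top 65.5, to a down-turned tail at x = 62.5 to 66 that reaches down to z = 47.5: a slot 12.5 wide, 14.5 deep.
- rail_mid (a point): Middle of the weigh rail's top edge, moving with it; z up, x away from the robot's side, y along the rail. The rail is an aluminium bar 5 thick (x), 22 high, 160 long, 190 above the bench unloaded; yellow bands at y = +-53 mark the place, end cheeks at y = +-80. The bin hangs level with its tail on the rail's rear face and its back on the stop.
- stop_mid (a point): Middle of the front face of the black rubber stop bar, 12 high, 160 long, that moves with the rail: 10 in front (-x) of the rail's middle and 52 below its top. It stands so proud that the tail passes behind the rail only with the bin's front raised about 10 degrees; then the front swings down until the bin's back wall meets the stop, level.
- shelf_edge (a point): Middle of the front rod of the fixed wire shelf above the rail, 65 in front (-x) of the rail and 98 above it (unloaded); rods 6 thick go back to 35 behind the rail. A gripper holding the bin must pass below this edge, tilted some 25 to 45 degrees, fingers pointing forward and down. White uprights 30 square, 310 high, stand 135 to either side.
- weigh_rail (a joint): Sink of the weigh rail and stop together, straight down, in m: 0 unloaded, bottom of travel 0.055. Spring 150 N/m, so a bin of 0.4 kg sinks it 0.026; lightly damped, it bobs if the weight is dropped on it.
- tub: Bystander: white tub with a black lid, 80 across, 85 high, standing on the bench; origin at the centre of its underside.
- bottle: Bystander: clear bottle with a green cap, 66 across, 190 high, standing on the bench beside the rack; origin at the centre of its underside.
- carton: Bystander: cardboard box 100 (x) x 130 (y) x 80 high on the bench beside the rack; origin at the centre of its underside.
Mind the look-alikes: they are no part of the job. What is shaped like the bin but purple is not meant.

How it is judged:
On the way, in this order (a step that is already met when the one before it is completed fails the run):
1. the bin is lifted well off the bench (height (world z) of bin above 0.08 m), for 0.1 s.
2. the lip is hooked over the rail and the rail carries weight (sunk more than 10 mm) while the fingers still hold the bin (value of joint weigh_rail above 0.01 m and contact force between the fingers and bin above 0.5 N and x of bin in the frame of rail_mid between -0.072 and -0.044 m and z of bin in the frame of rail_mid below -0.05 m), for 0.2 s.
At the end, for the whole second after the job is handed in: The bin hangs still by its lip on the weigh rail: within 10 mm of its seat fore and aft, 24 mm of the middle along the rail (between the yellow marks) and 8 mm in height, level within 0.10 rad, square to the rail within 0.12 rad; the rail is sunk over 12 mm by its weight, also still (x of bin in the frame of rail_mid between -0.07 and -0.05 m and y of bin in the frame of rail_mid between -0.024 and 0.024 m and z of bin in the frame of rail_mid between -0.07 and -0.055 m and angle between bin's own z axis and vertical below 0.1 rad and angle between the y axis of bin and the y axis of rail_mid, either way round below 0.12 rad and value of joint weigh_rail above 0.012 m and linear speed of bin below 0.02 m/s and velocity of joint weigh_rail between -0.02 and 0.02 m/s); the robot touches nothing.
It fails at once if the bin drops or swings while out of the fingers (faster than 0.08 m/s or 1.2 rad/s) (contact force between the fingers and bin below 0.01 N and (linear speed of bin above 0.08 m/s or angular speed of bin above 1.2 rad/s)).
It fails at once if the rail is pushed to the bottom of its travel (sunk more than 52 mm) (value of joint weigh_rail above 0.052 m).
It fails at once if a bystander is moved more than 25 mm or tipped (distance of any of tub, bottle, carton from where it was at the start of the episode above 0.025 m or angle between any of tub, bottle, carton's own z axis and vertical above 0.3 rad).
It also fails if it takes over 66 s, if anything falls off the work surface, if the arm or the gripper's body presses on something with over 40 N, if the wrist force passes 120 N, or if a joint passes its speed limit or range.

## Working session

There is one attempt and no reset: what is moved stays moved. The work goes in short steps, each a Python script; the robot and the scene stay as the last script left them, time stands still between calls to the robot, and variables do not carry over. Pictures are saved under pics/ and viewed, about 8 in all and at most 12, crops included, and the job is handed in when it is done.

```bash
mkdir -p pics
python3 - <<'E'
from plant import *
import cv2, numpy as np
s=read_state(); print(s['time_s'],s['position'],s['eef_rot'],s['finger_gap'],pinch_z)
for n in("scene","top"):
    f=grab_frame(n); cv2.imwrite(f'pics/{n}0.png',f)
    c=calibration(n); print(n,c)
E
```

```text
0.0 [0.13742896 0.53221994 0.23075189] [-3.14042270e+00 -1.18739526e-04  2.88879610e+00] 0.08524415848155945 0.0187
scene {'fovy': 47.34637884340285, 'cx': 324.5626498658116, 'cy': 205.0301251632517, 'dist_coeffs': array([-0.02169152,  0.        ,  0.        ,  0.        ,  0.        ]), 'camera_from_world': array([[-0.79276284,  0.60940555,  0.0123266 ,  0.49751173],
       [ 0.31974897,  0.43300172, -0.84277524, -0.02624568],
       [-0.51892935, -0.66417948, -0.53812447,  1.98664882],
       [ 0.        ,  0.        ,  0.        ,  1.        ]])}
top {'fovy': 53.62467831669681, 'cx': 322.8646010907337, 'cy': 198.61764595496368, 'dist_coeffs': array([-0.0066409,  0.       ,  0.       ,  0.       ,  0.       ]), 'camera_from_world': array([[ 0.0113554 , -0.99991511,  0.00638941, -0.0140404 ],
       [-0.99583456, -0.01188672, -0.09040037,  0.62879346],
       [ 0.09046864, -0.00533627, -0.99588501,  1.24695361],
       [ 0.        ,  0.        ,  0.        ,  1.        ]])}
```

View pics/scene0.png

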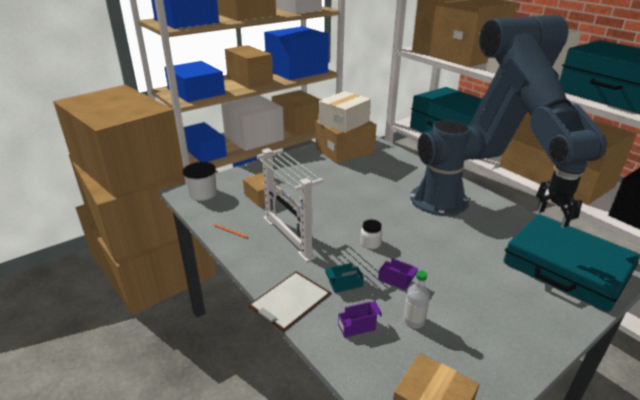

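View pics/top0.png

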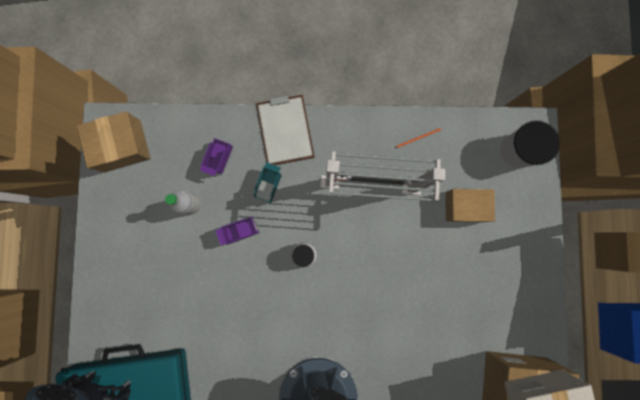

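The top view is oriented with up = +x and left = +y. Candidates for the bin:
- **Teal open bin at top (268,182), scene (345,277):** this matches the description.
- **Purple bins at top (216,157) and (237,231):** wrong colour.
- **Teal case at top (120,375), teal cases on the background shelves:** wrong shape.

I choose (268,182). The rack is at top (385,178), the tub at (304,255), the bottle at (180,203) and the carton at (470,205).

```bash
cat > h.py <<'E'
from plant import *
import cv2, numpy as np
from scipy.spatial.transform import Rotation as R
def K(c): 
    f=200/np.tan(np.radians(c['fovy'])/2); return np.array([[f,0,c['cx']],[0,f,c['cy']],[0,0,1]])
def rays(c,px):
    n=cv2.undistortPoints(np.array(px,float).reshape(-1,1,2),K(c),c['dist_coeffs']).reshape(-1,2)
    T=c['camera_from_world']; d=np.c_[n,np.ones(len(n))]@T[:3,:3]
    return -T[:3,:3].T@T[:3,3], d
def onz(c,px,z):
    o,d=rays(c,px); return o+d*((z-o[2])/d[:,2])[:,None]
def onx(c,px,x):
    o,d=rays(c,px); return o+d*((x-o[0])/d[:,0])[:,None]
def tri(cs,pxs):   # least-squares meeting of rays
    A=np.zeros((3,3));b=np.zeros(3)
    for c,p in zip(cs,pxs):
        o,d=rays(c,[p]); d=d[0]/np.linalg.norm(d[0]); P=np.eye(3)-np.outer(d,d); A+=P;b+=P@o
    x=np.linalg.solve(A,b); return x,[np.linalg.norm((lambda o,d:np.cross(x-o,d[0]/np.linalg.norm(d[0])))(*rays(c,[p]))) for c,p in zip(cs,pxs)]
def proj(c,P):
    T=c['camera_from_world']; return cv2.projectPoints(np.array(P,float).reshape(-1,1,3),cv2.Rodrigues(T[:3,:3])[0],T[:3,3],K(c),c['dist_coeffs'])[0].reshape(-1,2)
def snap(n,name):
    c=calibration(n); f=grab_frame(n); cv2.imwrite(f'pics/{name}.png',f); np.save(f'pics/{name}.npy',c,allow_pickle=True); return c,f
def mask(f,lo,hi): return cv2.inRange(cv2.cvtColor(f,cv2.COLOR_BGR2HSV),np.array(lo),np.array(hi))
def rpy(M): return R.from_matrix(M).as_euler('xyz')
E
python3 - <<'E'
from h import *
c=calibration('top'); f=cv2.imread('pics/top0.png')
m=mask(f,(80,80,30),(100,255,255)); m[300:]=0
n,l,st,ce=cv2.connectedComponentsWithStats(m)
for i in range(1,n):
    if st[i,4]>60: print(st[i],ce[i],onz(c,[ce[i]],.04), cv2.minAreaRect(np.argwhere(l==i)[:,::-1].astype(np.float32)))
for nm,p,z in [('tub',(304,255),.085),('bottle',(172,200),.19),('carton',(471,206),.08),('upL',(334,165),.31),('upR',(439,174),.31),('railL',(347,180),.19),('railR',(425,184),.19),('edgeL',(325,189),.288),('edgeR',(437,199),.288),('shL',(333,150),.288)]: print(nm,onz(c,[p],z))
w=calibration('wrist'); print(w); T=w['camera_from_world']; s=read_state()
Rt=R.from_euler('xyz',s['eef_rot']).as_matrix()
o=-T[:3,:3].T@T[:3,3]; print('cam in tool',Rt.T@(o-s['position'])); print(Rt.T@T[:3,:3].T)
cv2.imwrite('pics/crop0.png',cv2.resize(f[135:245,200:460],None,fx=3,fy=3,interpolation=cv2.INTER_CUBIC))
E
```

```text
[255 163  26  33 358] [269.45530726 175.19832402] [[0.70128258 0.16558212 0.04      ]] ((268.1000061035156, 179.70001220703125), (19.60611915588379, 31.622774124145508), 18.43494987487793)
tub [[0.45099892 0.04897805 0.085     ]]
bottle [[0.60529058 0.41776981 0.19      ]]
carton [[ 0.60675474 -0.46555052  0.08      ]]
upL [[ 0.68904487 -0.03239987  0.31      ]]
upR [[ 0.66937317 -0.29824878  0.31      ]]
railL [[ 0.66789986 -0.0734726   0.19      ]]
railR [[ 0.65921318 -0.29429529  0.19      ]]
edgeL [[ 0.63023107 -0.01053374  0.288     ]]
edgeR [[ 0.60785818 -0.29873326  0.288     ]]
shL [[ 0.73230079 -0.0301825   0.288     ]]
{'fovy': 70.25999384885924, 'cx': 320.7978973469568, 'cy': 202.6655805649855, 'dist_coeffs': array([0.00907073, 0.        , 0.        , 0.        , 0.        ]), 'camera_from_world': array([[ 0.24964069,  0.96833785, -0.0011528 , -0.54986946],
       [ 0.93414537, -0.24051185,  0.26367874, -0.03396455],
       [ 0.25505284, -0.06690182, -0.96460987,  0.37939012],
       [ 0.        ,  0.        ,  0.        ,  1.        ]])}
cam in tool [ 0.06751849  0.00040878 -0.14347096]
[[ 4.82154461e-04 -9.64593604e-01 -2.63740303e-01]
 [ 9.99999879e-01  4.91060912e-04  3.21535561e-05]
 [ 9.84974391e-05 -2.63740287e-01  9.64593724e-01]]
```

View pics/crop0.png

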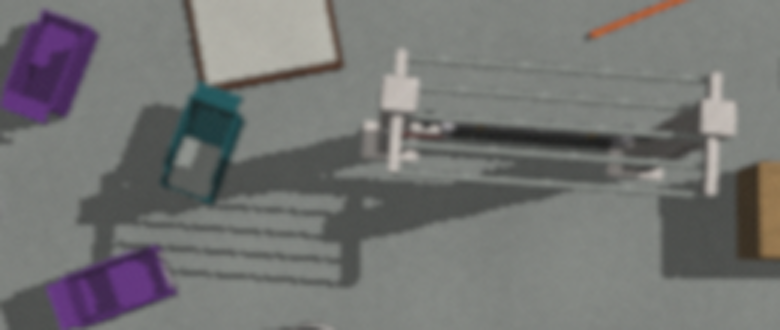

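Teal bin in the crop: lip end up and slightly right at about (218,98), i.e. bin yaw about −0.3, with its open side up. Rack yaw is about −0.08. Next, two wrist views of the rail from in front, then one down on the bin.

```bash
cat >> h.py <<'E'
def tool(yaw,tilt):  # tool y along (yaw'd) +y, fingers pointing forward/down, tilt from vertical
    M=R.from_euler('z',yaw).as_matrix()
    t=tilt; return M@np.array([[-np.cos(t),0,np.sin(t)],[0,1,0],[-np.sin(t),0,-np.cos(t)]])
E
python3 - <<'E'
from h import *
d=np.radians
goto([.45,-.10,.33],rpy(tool(-.07,d(30))))
for i,(p,t) in enumerate([((.50,-.13,.29),55),((.48,-.20,.19),70)]):
    try:
        goto(p,rpy(tool(-.07,d(t)))); wait(.3); snap('wrist',f'rail{i}')
    except IKError as e: print(i,e)
try:
    goto([.45,-.0,.33],rpy(tool(-.07,d(10))))
    goto([.69,.165,.22],rpy(tool(-.3,0))); wait(.3); snap('wrist','bin0')
except IKError as e: print(e)
print(read_state()['time_s'])
E
python3 -c "
import cv2,numpy as np
a=[cv2.imread(f'pics/rail{i}.png') for i in(0,1)]
cv2.imwrite('pics/rails.png',np.vstack([cv2.resize(x[60:360],(640,300)) for x in a]))"
```

```text
12.75
```

View pics/rails.png

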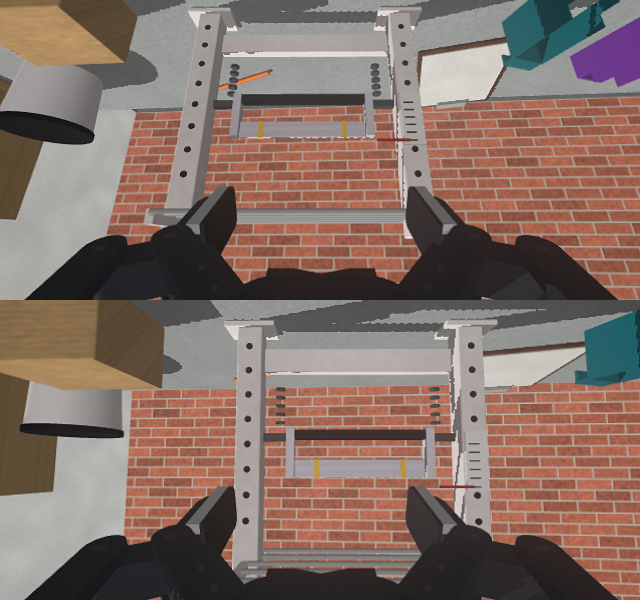

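View pics/bin0.png

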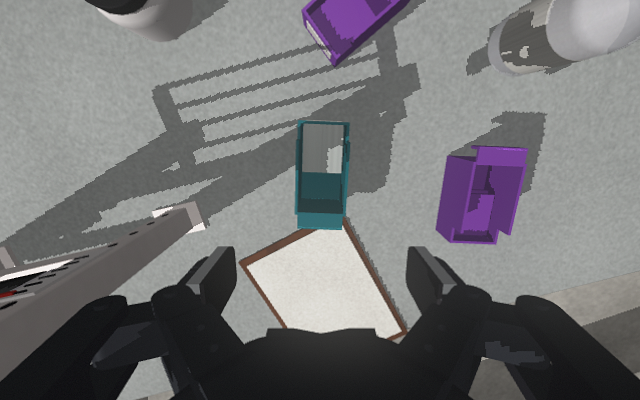

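The rail views are upside down: image up is down, right is +y. Rail yellow bands are at (262,129) and (345,130) in the first crop and (316,168) and (402,168) in the second. The rail's top edge is the lower edge of the bar in the picture. In the bin view, the teal bin spans columns 296–349 with its lip at rows 213–229, scooped front and label end up. It is unique, and the two purple ones are excluded.

```bash
python3 - <<'E'
from h import *
cs=[];E=[]
for i in(0,1):
    c=np.load(f'pics/rail{i}.npy',allow_pickle=True).item(); f=cv2.imread(f'pics/rail{i}.png'); cs.append(c)
    m=mask(f,(18,90,80),(32,255,255)); m[:150]=0;m[260:]=0
    n,l,st,ce=cv2.connectedComponentsWithStats(m)
    L=[]
    for k in range(1,n):
        if 25<st[k,4]<400 and 230<ce[k][0]<440:
            print(i,st[k],ce[k]); L.append((ce[k],st[k]))
    L.sort(key=lambda a:a[0][0]); E.append(L)
for k in range(2):
    for nm,g in (('centre',lambda ce,st:ce),('topedge',lambda ce,st:(ce[0],st[1]+st[3]-.5))):
        print(k,nm,tri(cs,[g(*E[0][k]),g(*E[1][k])]))
c=np.load('pics/bin0.npy',allow_pickle=True).item(); f=cv2.imread('pics/bin0.png')
m=mask(f,(80,80,20),(100,255,255)); m[:, :270]=0;m[:,375:]=0
ys=np.argwhere(m[100:250])+[100,0]
r=ys[:,0]; print('rows',r.min(),r.max())
for row in range(r.min(),r.max()+1,6):
    q=ys[r==row,1]; print(row,q.min(),q.max(),onz(c,[(q.min(),row),(q.max(),row)],.065).round(4).tolist())
print('lip end', onz(c,[(321,r.max()+.5)],.0655),'front',onz(c,[(322,r.min())],.045))
E
python3 -c "
import cv2
cv2.imwrite('pics/bincrop.png',cv2.resize(cv2.imread('pics/bin0.png')[105:240,270:380],None,fx=4.4,fy=4.4,interpolation=cv2.INTER_CUBIC))"
```

```text
0 [257 181   6  18  86] [259.98837209 189.69767442]
0 [342 181   5  18  87] [343.93103448 189.5862069 ]
1 [314 219   5  19  95] [316. 228.]
1 [400 219   6  19  95] [402.94736842 228.12631579]
0 centre (array([ 0.67386031, -0.21874878,  0.18019737]), [np.float64(0.00040821741769623583), np.float64(0.00040821741769627676)])
0 topedge (array([ 0.67533102, -0.21858408,  0.19175676]), [np.float64(0.00011083781131540758), np.float64(0.00011083781131539888)])
1 centre (array([ 0.68058725, -0.11205073,  0.18024757]), [np.float64(0.0004604836424365976), np.float64(0.00046048364243663544)])
1 topedge (array([ 0.68178716, -0.11220961,  0.19181697]), [np.float64(0.0006271604867297335), np.float64(0.0006271604867297511)])
rows 120 229
120 298 304 [[0.6144, 0.1643, 0.065], [0.6162, 0.1701, 0.065]]
126 298 348 [[0.62, 0.1625, 0.065], [0.635, 0.211, 0.065]]
132 298 348 [[0.6256, 0.1606, 0.065], [0.6407, 0.2094, 0.065]]
138 298 348 [[0.6312, 0.1587, 0.065], [0.6464, 0.2078, 0.065]]
144 296 349 [[0.6364, 0.1548, 0.065], [0.6525, 0.2071, 0.065]]
150 296 349 [[0.6422, 0.1529, 0.065], [0.6584, 0.2055, 0.
[... 205 characters left out ...]
 [[0.666, 0.1449, 0.065], [0.682, 0.1966, 0.065]]
180 296 347 [[0.6721, 0.1428, 0.065], [0.6882, 0.1949, 0.065]]
186 296 346 [[0.6783, 0.1407, 0.065], [0.6942, 0.1921, 0.065]]
192 295 346 [[0.6843, 0.1376, 0.065], [0.7006, 0.1903, 0.065]]
198 295 346 [[0.6906, 0.1355, 0.065], [0.707, 0.1884, 0.065]]
204 295 345 [[0.6971, 0.1333, 0.065], [0.7132, 0.1855, 0.065]]
210 295 345 [[0.7036, 0.1311, 0.065], [0.7198, 0.1837, 0.065]]
216 298 342 [[0.7111, 0.1321, 0.065], [0.7255, 0.1786, 0.065]]
222 298 341 [[0.7178, 0.1299, 0.065], [0.7319, 0.1756, 0.065]]
228 298 341 [[0.7245, 0.1277, 0.065], [0.7387, 0.1736, 0.065]]
lip end [[0.7336258 0.1517691 0.0655   ]] front [[0.6213083  0.18763677 0.045     ]]
```

View pics/bincrop.png

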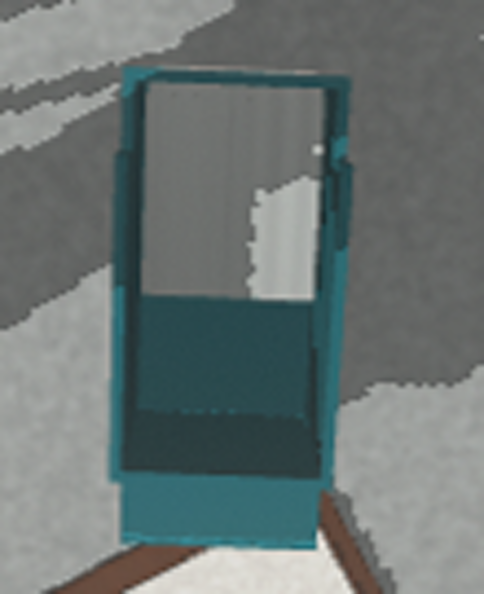

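Run:
```python
from h import *
c=np.load('pics/bin0.npy',allow_pickle=True).item(); f=cv2.imread('pics/bin0.png')
O=np.array([.6703,.1718,0]); B=R.from_euler('z',-.335).as_matrix()
P=onz(c,[(335,65),(303,14),(408,2)],.05); print(P, (P-O)@B)
t=calibration('top'); g=cv2.imread('pics/top0.png'); m=mask(g,(125,80,40),(160,255,255)); m[:190]=0
pts=np.argwhere(m)[:,::-1].astype(np.float32); r=cv2.boxPoints(cv2.minAreaRect(pts)); Q=onz(t,r,.05); print(Q.round(3),((Q-O)@B).round(3))
pr=np.array([[66,-25,65.5],[66,25,65.5],[50,-28,65],[50,28,65],[-30,-28,65],[-30,28,65],[-50,-28,45],[-50,28,45]])/1000
print(proj(c,O+pr@B.T).round(1))
d=np.radians
for t in (36,40,43):
    M=tool(-.335,d(t)); 
    G=O+B@np.array([-.018,0,.042])+M@np.array([0,0,.0187+.005]); print(t,G,solve_ik(G,rpy(M)),solve_ik(G-.1*M[:,2],rpy(M)))
    M=tool(-.063,d(t-13)); print(solve_ik([.60,-.165,.20],rpy(M)))
```

```text
[[0.57437115 0.21581182 0.05      ]
 [0.52215444 0.19894201 0.05      ]
 [0.54244213 0.29795245 0.05      ]] [[-0.10506592  0.01002677  0.05      ]
 [-0.14883366 -0.0230725   0.05      ]
 [-0.16222533  0.07710394  0.05      ]]
[[0.526 0.334 0.05 ]
 [0.572 0.218 0.05 ]
 [0.518 0.197 0.05 ]
 [0.474 0.312 0.05 ]] [[-0.189  0.106  0.05 ]
 [-0.109  0.012  0.05 ]
 [-0.152 -0.026  0.05 ]
 [-0.232  0.068  0.05 ]]
[[297.  228.4]
 [341.6 229.8]
 [294.5 214.5]
 [345.1 216.2]
 [295.3 140.5]
 [349.6 142.4]
 [297.1 120.5]
 [348.9 122.4]]
36 [0.66645673 0.17313792 0.0228263 ] [ 0.32541451  0.75803435  1.74344259 -1.27236629  0.38682307  0.2403609 ] [ 0.39476969  0.56217146  1.84785123 -1.0700581   0.46309554  0.07746515]
[-0.39816782  0.36224535  1.77860266  0.21960151  0.63103751 -2.05936414]
40 [0.66768782 0.17270935 0.02384475] [ 0.34011066  0.76660004  1.76850636 -1.51028515  0.41421167  0.48405617] [ 0.41936958  0.57247804  1.88468781 -1.3016875   0.47420911  0.32335984]
[-0.40912091  0.34537548  1.8266181   0.30267672  0.54299538 -2.14295235]
43 [0.66856546 0.17240383 0.02466692] [0.35091618 0.77529673 1.78545021 4.62031015 0.44870974 0.64152417] [ 0.43769503  0.58407611  1.90976474 -1.46225543  0.49940023  0.49590347]
[-0.41753619  0.33501997  1.86179131  0.38605278  0.47910753 -2.22719   ]
```

The projected bin model lands on the picture within about 1 px. The purple bin's nearest corner is 105 mm in front of the origin, and the gripper body stays above it at 40° tilt. Grasping now, descending vertically.

```bash
python3 - <<'E'
from h import *
O=np.array([.6703,.1718,0]); B=R.from_euler('z',-.335).as_matrix(); M=tool(-.335,np.radians(40)); a=rpy(M)
G=O+B@np.array([-.019,0,.044])+M@np.array([0,0,.0187+.004])
goto(G+[0,0,.09],a); s0=read_state(); print(s0['time_s'],s0['contact_force'],s0['ft_torque'])
hit=move_l(G,a,rate=.08,stop_force=12); s=read_state(); print(hit,s['time_s'],s['position']-G,s['contact_force'])
if not hit:
    gripper_to(.045,60); s=read_state(); print(s['time_s'],s['finger_gap'],s['contact_force'],(s['position']-G))
    c=s; T=s['position'],s['eef_rot']; np.save('grasp.npy',np.r_[T[0],T[1]])
    move_l(G+[0,0,.03],a,rate=.06); move_l(G+[0,0,.16],a,rate=.15); wait(.3)
    s=read_state(); print(s['time_s'],s['finger_gap'],s['contact_force'],s['contact_force']-s0['contact_force'],s['ft_torque']-s0['ft_torque'],s['joint_pos'])
    snap('wrist','held')
E
python3 -c "
import cv2
cv2.imwrite('pics/heldc.png',cv2.imread('pics/held.png'))"
```

```text
13.85 [0.59505675 0.22409864 0.45335167] [ 0.15150426  0.24361435 -0.00850306]
False 15.125 [2.63774829e-04 6.03676753e-05 4.98390671e-04] [-0.08016873  0.51801432  0.58693511]
15.5083 0.05546694074829257 [-3.69877759  1.1373496   5.91926599] [0.00012331 0.00010576 0.00055013]
17.475 0.05530546414618858 [-4.27144366e-01  8.68975000e-04 -4.21986649e+00] [-1.02220112 -0.22322967 -4.67321816] [0.08200229 0.46237943 0.01965213] [ 0.34194913  0.49277241  1.73294737 -0.92564416  0.52819297 -0.16493348]
```

View pics/held.png

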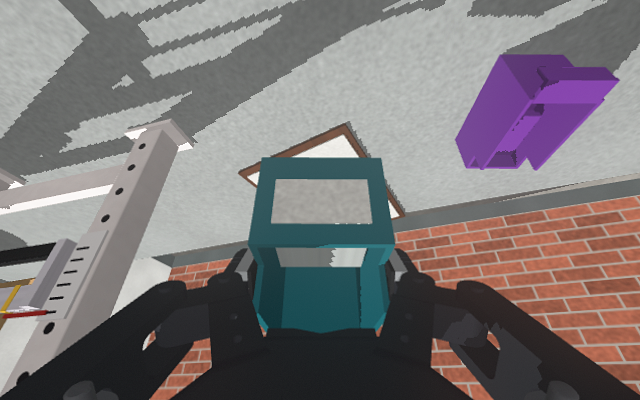

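The held view shows the bin square in the fingers. Its front face corners are at about (261,158), (382,158), (247,245) and (395,246), with the label showing. I'll check this against the predicted in-hand pose and plan the hook poses.

```bash
cat >> h.py <<'E'
RAIL=np.array([.680,-.1654,.190]); RY=-.0628
g=None
def inhand(dx=0.,dz=0.,dp=0.):
    g=np.load('grasp.npy'); Mt=R.from_euler('xyz',g[3:]).as_matrix()
    O=np.array([.6703,.1718,0]); B=R.from_euler('z',-.335).as_matrix()
    p=Mt.T@(O-g[:3]); p[1]=0; return Mt.T@B, p     # bin pose in tool
def tcp_for(lip,pitch,yaw=RY,dx=0,dz=0,dp=0):    # lip (world position wanted of bin_lip), pitch = front raised
    Rb,p=inhand(); Bw=R.from_euler('z',yaw).as_matrix()@R.from_euler('y',pitch+dp).as_matrix()
    Mt=Bw@Rb.T; o=lip-Bw@np.array([.060+dx,0,.062+dz]); return o-Mt@p, rpy(Mt)
def railpt(off,dz,dy=0): 
    return RAIL+R.from_euler('z',RY).as_matrix()@np.array([off,dy,0])+[0,0,dz]
E
python3 - <<'E'
from h import *
Rb,p=inhand(); c=np.load('pics/held.npy',allow_pickle=True).item(); s=read_state(); f=cv2.imread('pics/held.png')
Mt=R.from_euler('xyz',s['eef_rot']).as_matrix()
pr=np.array([[-50,-28,0],[-50,28,0],[-50,-28,45],[-50,28,45],[50,-28,65],[50,28,65]])/1000
W=s['position']+(p+pr@Rb.T)@Mt.T; print(W.round(3)); print(proj(c,W).round(1))
print('bin in tool',p)
m=mask(f,(80,60,20),(100,255,255)); r=m[:,310:335]
print([ (x,np.flatnonzero(m[x])[[0,-1]]) for x in (150,155,157,158,159,160,165,230,240,244,246,248,250) if m[x].any()])
d=np.radians
for off,dz,pt in [(-.12,.03,13),(.007,.03,13),(.007,-.02,13),(0,-.03,0)]:
    P,a=tcp_for(railpt(off,dz),d(pt)); print(P,a,solve_ik(P,a))
E
```

```text
[[0.614 0.162 0.159]
 [0.632 0.215 0.159]
 [0.614 0.162 0.204]
 [0.632 0.215 0.204]
 [0.708 0.129 0.224]
 [0.727 0.182 0.224]]
[[260.7 156.6]
 [379.4 156.6]
 [246.5 242.7]
 [393.3 242.7]
 [275.7 343.4]
 [364.7 343.4]]
bin in tool [0.01416061 0.         0.02357783]
[(157, array([272, 291])), (158, array([262, 380])), (159, array([262, 380])), (160, array([262, 380])), (165, array([261, 381])), (230, array([250, 392])), (240, array([248, 393])), (244, array([248, 394])), (246, array([249, 393])), (248, array([250, 393])), (250, array([251, 392]))]
[ 0.48985969 -0.15345035  0.20052425] [3.14131521 0.47194405 3.07861883] [-0.49328766  0.15773643  2.08216104  0.40544302  0.50231622 -2.31873217]
[ 0.61660934 -0.16142071  0.20052425] [3.14131521 0.47194405 3.07861883] [-0.39024414  0.36934203  1.78933916  0.28352877  0.55077547 -2.10780421]
[ 0.61660934 -0.16142071  0.15052425] [3.14131521 0.47194405 3.07861883] [-0.39024414  0.44215812  1.82702572  0.3465454   0.44564887 -2.17943532]
[ 0.61579934 -0.16136977  0.12516089] [3.14126413 0.69883685 3.07859043] None
```

Run:
```python
from h import *
d=np.radians; np.set_printoptions(precision=2,suppress=True)
F=np.diag([-1.,-1,1])
Rb,p=inhand()
for flip in (0,1):
  print('flip',flip)
  for tl in (40,36,33):
    # bin in tool for a grasp at tilt tl of the same bin point
    Mt=tool(0,d(tl)); gp=np.array([-.019,0,.044])
    for pt,dz in ((13,.02),(13,-.01),(6,-.02),(0,-.02),(0,-.035)):
        Bw=R.from_euler('z',RY).as_matrix()@R.from_euler('y',d(pt)).as_matrix()
        M=Bw@Mt; o=railpt(0.003,dz)-Bw@np.array([.06,0,.062]); P=o+Bw@gp+M[:,2]*.0227
        if flip: M=M@F
        q=solve_ik(P,rpy(M)); print(tl,pt,dz,P,q)
```

```text
flip 0
40 13 0.02 [ 0.61 -0.16  0.19] [-0.39  0.38  1.81  0.3   0.53 -2.13]
40 13 -0.01 [ 0.61 -0.16  0.16] [-0.39  0.42  1.83  0.34  0.46 -2.17]
40 6 -0.02 [ 0.62 -0.16  0.14] [-0.41  0.44  1.91  0.72  0.29 -2.56]
40 0 -0.02 [ 0.62 -0.16  0.13] None
40 0 -0.035 [ 0.62 -0.16  0.12] None
36 13 0.02 [ 0.61 -0.16  0.19] [-0.38  0.39  1.76  0.22  0.61 -2.04]
36 13 -0.01 [ 0.61 -0.16  0.16] [-0.38  0.43  1.79  0.24  0.55 -2.07]
36 6 -0.02 [ 0.61 -0.16  0.14] [-0.4   0.45  1.87  0.49  0.36 -2.32]
36 0 -0.02 [ 0.62 -0.16  0.13] [-0.41  0.46  1.93  0.94  0.25 -2.78]
36 0 -0.035 [ 0.62 -0.16  0.12] None
33 13 0.02 [ 0.61 -0.16  0.19] [-0.38  0.41  1.73  0.17  0.68 -2.  ]
33 13 -0.01 [ 0.61 -0.16  0.16] [-0.38  0.45  1.75  0.18  0.62 -2.02]
33 6 -0.02 [ 0.61 -0.16  0.14] [-0.39  0.45  1.84  0.37  0.42 -2.2 ]
33 0 -0.02 [ 0.62 -0.16  0.13] [-0.41  0.46  1.9   0.69  0.29 -2.53]
33 0 -0.035 [ 0.62 -0.16  0.12] [-0.41  0.49  1.91  0.76  0.27 -2.61]
flip 1
40 13 0.02 [ 0.61 -0.16  0.19] [-0.39  0.38  1.81  0.3   0.53  1.02]
40 13 -0.01 [ 0.61 -0.16  0.16] [-0.39  0.42  1.83  0.34  0.46  0.97]
40 6 
[... 196 characters left out ...]
-0.23]
36 13 0.02 [ 0.61 -0.16  0.19] [-0.38  0.39  1.76  0.22  0.61  1.1 ]
36 13 -0.01 [ 0.61 -0.16  0.16] [-0.38  0.43  1.79  0.24  0.55  1.07]
36 6 -0.02 [ 0.61 -0.16  0.14] [-0.4   0.45  1.87  0.49  0.36  0.82]
36 0 -0.02 [ 0.62 -0.16  0.13] [-0.41  0.46  1.93  0.94  0.25  0.36]
36 0 -0.035 [ 0.62 -0.16  0.12] [-0.41  0.49  1.94  1.05  0.23  0.24]
33 13 0.02 [ 0.61 -0.16  0.19] [-0.38  0.41  1.73  0.17  0.68  1.14]
33 13 -0.01 [ 0.61 -0.16  0.16] [-0.38  0.45  1.75  0.18  0.62  1.12]
33 6 -0.02 [ 0.61 -0.16  0.14] [-0.39  0.45  1.84  0.37  0.42  0.94]
33 0 -0.02 [ 0.62 -0.16  0.13] [-0.41  0.46  1.9   0.69  0.29  0.61]
33 0 -0.035 [ 0.62 -0.16  0.12] [-0.41  0.49  1.91  0.76  0.27  0.53]
```

At 40° tilt in this wrist orientation, the final level pose runs into the joint 6 range. With the gripper turned half a turn it is well within range. I'll set the bin down again near its old place at a convenient yaw and regrasp flipped; first, check which spot serves both.

Run:
```python
from h import *
d=np.radians; np.set_printoptions(precision=2,suppress=True)
F=np.diag([-1.,-1,1]); gp=np.array([-.019,0,.044])
g=np.load('grasp.npy'); print('grasp z',g[2])
for x,y in ((.66,.14),(.64,.13),(.62,.14)):
  for yw in (-.2,0,.15):
    B=R.from_euler('z',yw).as_matrix(); r=[]
    for fl,tl in ((0,40),(1,40),(1,43)):
      M=tool(yw,d(tl)); P=np.array([x,y,0])+B@gp+M[:,2]*.0227
      for h in (0,.1): r.append(solve_ik(P+[0,0,h],rpy(M@F if fl else M)))
    print(x,y,yw,*r,sep='\n  ')
for tl in (43,45):
    Mt=tool(0,d(tl))
    for pt,dz in ((12,.02),(12,-.01),(6,-.02),(0,-.02),(0,-.04)):
        Bw=R.from_euler('z',RY).as_matrix()@R.from_euler('y',d(pt)).as_matrix()
        M=Bw@Mt; P=railpt(0.003,dz)-Bw@np.array([.06,0,.062])+Bw@gp+M[:,2]*.0227
        print(tl,pt,dz,solve_ik(P,rpy(M@F)))
```

```text
grasp z 0.027160923719940118
0.66
  0.14
  -0.2
  [0.25 0.72 1.87 4.4  0.3  0.69]
  [ 0.25  0.54  1.86 -1.23  0.3   0.01]
  [ 0.25  0.72  1.87  4.4   0.3  -2.46]
  None
  [ 0.26  0.73  1.89  4.22  0.35 -2.27]
  None
0.66
  0.14
  0
  [0.19 0.71 1.9  3.79 0.2  1.08]
  [ 0.19  0.52  1.89 -1.23  0.13 -0.19]
  [ 0.19  0.71  1.9   3.79  0.2  -2.06]
  None
  [ 0.19  0.72  1.93  3.64  0.28 -1.91]
  [ 0.19  0.52  1.92  4.42  0.14 -2.71]
0.66
  0.14
  0.15
  [0.14 0.71 1.92 3.09 0.18 1.61]
  None
  [ 0.14  0.71  1.92  3.09  0.18 -1.53]
  None
  [ 0.14  0.71  1.94  3.11  0.26 -1.55]
  None
0.64
  0.13
  -0.2
  [0.24 0.7  1.93 4.28 0.31 0.8 ]
  [ 0.24  0.51  1.91 -1.32  0.29  0.09]
  [ 0.24  0.7   1.93  4.28  0.31 -2.34]
  None
  [ 0.25  0.71  1.94  4.12  0.37 -2.17]
  [ 0.25  0.51  1.94  4.7   0.3  -2.78]
0.64
  0.13
  0
  [0.18 0.69 1.96 3.66 0.23 1.2 ]
  [ 0.18  0.49  1.95 -1.44  0.11  0.01]
  [ 0.18  0.69  1.96  3.66  0.23 -1.95]
  None
  [ 0.18  0.7   1.98  3.56  0.31 -1.84]
  [ 0.18  0.49  1.98  4.21  0.14 -2.5 ]
0.64
  0.13
  0.15
  [0.12 0.69 1.97 3.06 0.21 1.63]
  None
  [ 0.12  0.69  
[... 520 characters left out ...]
02  4.18  0.16 -2.45]
0.62
  0.14
  0.15
  [0.15 0.67 2.01 3.14 0.24 1.57]
  None
  [ 0.15  0.67  2.01  3.14  0.24 -1.57]
  None
  [ 0.15  0.68  2.04  3.14  0.33 -1.57]
  [ 0.15  0.46  2.03  3.13  0.1  -1.56]
43 12 0.02 [-0.4   0.37  1.85  0.41  0.44  0.9 ]
43 12 -0.01 [-0.4   0.41  1.87  0.48  0.38  0.82]
43 6 -0.02 [-0.42  0.44  1.94  0.98  0.25  0.32]
43 0 -0.02 [-0.43  0.46  2.    1.71  0.25 -0.41]
43 0 -0.04 [-0.43  0.5   2.    1.88  0.26 -0.59]
45 12 0.02 [-0.41  0.36  1.87  0.49  0.4   0.82]
45 12 -0.01 [-0.41  0.41  1.89  0.58  0.34  0.72]
45 6 -0.02 [-0.42  0.44  1.96  1.19  0.24  0.11]
45 0 -0.02 [-0.43  0.47  2.01  1.89  0.27 -0.6 ]
45 0 -0.04 [-0.43  0.51  2.02  2.04  0.29 -0.76]
```

Run:
```python
from h import *
d=np.radians; np.set_printoptions(precision=2,suppress=True)
for gp in ((-.025,0,.036),(-.028,0,.034)):
  gp=np.array(gp)
  for tl in (32,34,36):
    Mt=tool(0,d(tl))
    for pt,dz,yo in ((11,.02,0),(6,-.02,0),(0,-.03,0),(0,-.04,0),(0,-.04,-.04)):
        Bw=R.from_euler('z',RY+yo).as_matrix()@R.from_euler('y',d(pt)).as_matrix()
        M=Bw@Mt; P=railpt(0.003,dz)-Bw@np.array([.06,0,.062])+Bw@gp+M[:,2]*.0227
        print(gp,tl,pt,dz,yo,solve_ik(P,rpy(M)))
```

```text
[-0.03  0.    0.04] 32 11 0.02 0 [-0.38  0.4   1.77  0.19  0.63 -2.03]
[-0.03  0.    0.04] 32 6 -0.02 0 [-0.39  0.46  1.85  0.36  0.42 -2.2 ]
[-0.03  0.    0.04] 32 0 -0.03 0 [-0.41  0.48  1.92  0.72  0.27 -2.57]
[-0.03  0.    0.04] 32 0 -0.04 0 [-0.41  0.5   1.92  0.78  0.26 -2.63]
[-0.03  0.    0.04] 32 0 -0.04 -0.04 [-0.39  0.5   1.93  0.72  0.23 -2.52]
[-0.03  0.    0.04] 34 11 0.02 0 [-0.39  0.39  1.79  0.23  0.59 -2.06]
[-0.03  0.    0.04] 34 6 -0.02 0 [-0.4   0.45  1.87  0.43  0.38 -2.27]
[-0.03  0.    0.04] 34 0 -0.03 0 [-0.41  0.48  1.94  0.9   0.25 -2.74]
[-0.03  0.    0.04] 34 0 -0.04 0 [-0.41  0.5   1.94  0.97  0.23 -2.82]
[-0.03  0.    0.04] 34 0 -0.04 -0.04 [-0.4   0.5   1.95  0.92  0.2  -2.73]
[-0.03  0.    0.04] 36 11 0.02 0 [-0.39  0.39  1.81  0.27  0.54 -2.1 ]
[-0.03  0.    0.04] 36 6 -0.02 0 [-0.4   0.45  1.89  0.52  0.34 -2.37]
[-0.03  0.    0.04] 36 0 -0.03 0 None
[-0.03  0.    0.04] 36 0 -0.04 0 None
[-0.03  0.    0.04] 36 0 -0.04 -0.04 None
[-0.03  0.    0.03] 32 11 0.02 0 [-0.38  0.4   1.78  0.19  0.63 -2.03]
[-0.03  0.    0.03] 32 6 -0.02 0 [-0.4   0.46  1.86
[... 155 characters left out ...]
-2.65]
[-0.03  0.    0.03] 32 0 -0.04 -0.04 [-0.39  0.5   1.93  0.74  0.23 -2.55]
[-0.03  0.    0.03] 34 11 0.02 0 [-0.39  0.39  1.8   0.23  0.58 -2.07]
[-0.03  0.    0.03] 34 6 -0.02 0 [-0.4   0.45  1.88  0.44  0.38 -2.28]
[-0.03  0.    0.03] 34 0 -0.03 0 [-0.41  0.48  1.95  0.92  0.24 -2.77]
[-0.03  0.    0.03] 34 0 -0.04 0 [-0.41  0.5   1.95  1.    0.23 -2.85]
[-0.03  0.    0.03] 34 0 -0.04 -0.04 [-0.4   0.5   1.95  0.96  0.2  -2.77]
[-0.03  0.    0.03] 36 11 0.02 0 [-0.39  0.38  1.82  0.27  0.54 -2.11]
[-0.03  0.    0.03] 36 6 -0.02 0 [-0.41  0.45  1.9   0.53  0.34 -2.38]
[-0.03  0.    0.03] 36 0 -0.03 0 None
[-0.03  0.    0.03] 36 0 -0.04 0 None
[-0.03  0.    0.03] 36 0 -0.04 -0.04 None
```

Regrasping at 33° tilt, lower and further forward on the bin, keeps joint 6 in range through the final pose and leaves about 10 mm under the shelf edge. I'll set the bin back down at the same spot and regrasp.

Run:
```python
from h import *
g=np.load('grasp.npy'); O=np.array([.6703,.1718,0]); B=R.from_euler('z',-.335).as_matrix()
# target = actual command pose at grasp
print(move_l([g[0],g[1],g[2]+.02],g[3:],rate=.15)); print(move_l(g[:3],g[3:],rate=.03,stop_force=5)); s=read_state(); print(s['time_s'],s['position']-g[:3],s['contact_force'])
gripper_to(.075)
M=tool(-.335,np.radians(33)); a=rpy(M); G=O+B@np.array([-.025,0,.036])+M@np.array([0,0,.0187+.004])
print(move_l(G,a,rate=.04,stop_force=12)); s=read_state(); print(s['time_s'],s['position']-G,s['contact_force'])
snap('wrist','regrasp0')
gripper_to(.045,60); s=read_state(); np.save('grasp.npy',np.r_[s['position'],s['eef_rot']]); print(s['time_s'],s['finger_gap'])
move_l(G+[0,0,.02],a,rate=.05); move_l(G+[0,0,.14],a,rate=.15); wait(.2)
s=read_state(); print(s['time_s'],s['finger_gap'],s['contact_force'],s['ft_torque'],s['joint_pos'])
c,f=snap('wrist','held2')
Rb,p=inhand(); Mt=R.from_euler('xyz',s['eef_rot']).as_matrix()
pr=np.array([[-50,-28,0],[-50,28,0],[-50,-28,45],[-50,28,45]])/1000
print(proj(c,s['position']+(p+pr@Rb.T)@Mt.T).round(1))
m=mask(f,(80,60,20),(100,255,255)); 
for col in (270,320,370): 
    q=np.flatnonzero(m[:,col]); print(col,q[0],q[np.flatnonzero(np.diff(q)>1)][:4],q[-1])
gr=cv2.cvtColor(f,cv2.COLOR_BGR2GRAY).astype(int); print(gr[225:262,265])
print([(x,np.flatnonzero(m[x])[[0,-1]].tolist()) for x in range(140,260,8) if m[x].any()])
```

```text
False
True
19.25 [-3.00879378e-04 -8.15118191e-05 -5.29341177e-06] [-1.14843973 -0.45929435  5.60652726]
False
20.05 [ 4.01494071e-05 -2.18721995e-04 -1.80674239e-05] [-0.168123   -0.24535638 -0.09372296]
20.4083 0.05534294394511506
22.1083 0.05534092931452967 [ 0.69929905  0.41986538 -4.10333015] [ 0.20647536  0.62540889 -0.01209093] [ 0.32229726  0.52848045  1.7044321  -0.69682995  0.54515333 -0.37523703]
[[263.2 180.8]
 [376.9 180.9]
 [247.4 261.7]
 [392.2 261.8]]
270 181 [] 328
320 181 [200 266] 333
370 182 [232] 328
[71 73 73 72 72 71 72 70 71 70 72 71 70 70 70 70 70 71 70 69 69 70 68 69
 69 69 69 68 68 68 69 68 67 67 67 67 67]
[(188, [263, 379]), (196, [262, 381]), (204, [260, 382]), (212, [258, 384]), (220, [257, 385]), (228, [255, 387]), (236, [254, 388]), (244, [252, 390]), (252, [250, 392])]
```

The in-hand pose agrees with prediction within 1 px. Moving now to the approach pose in front of the rail with the front raised 10°.

Run:
```python
from h import *
d=np.radians
P,a=tcp_for(np.array([.60,.10,.26]),d(5),yaw=-.25); goto(P,a)
P,a=tcp_for(railpt(-.09,.022),d(10)); goto(P,a); wait(.4)
s=read_state(); print(s['time_s'],s['position']-P,s['contact_force'],s['ft_torque'],s['joint_pos'])
c,f=snap('wrist','appr')
r=[np.load(f'pics/rail{i}.npy',allow_pickle=True).item() for i in(0,1)]
B=R.from_euler('z',RY).as_matrix()
pts=np.array([[-2.5,-53,-11],[-2.5,53,-11],[0,-80,0],[0,80,0],[-65,-100,98],[-65,100,98]])/1000
print(proj(c,RAIL+pts@B.T).round(1))
m=mask(f,(18,90,60),(32,255,255)); n,l,st,ce=cv2.connectedComponentsWithStats(m)
for k in range(1,n):
    if st[k,4]>25: print(st[k],ce[k])
np.save('pics/base.npy',np.r_[s['contact_force'],s['ft_torque']])
```

```text
24.525 [7.38509270e-05 2.57220071e-04 4.94992677e-05] [-0.99028316  0.68876679 -3.95944379] [ 0.04482601  0.54133041 -0.00813197] [-0.45603496  0.2421225   2.01071554  0.29889444  0.53467361 -2.19539038]
[[261.7 374.2]
 [377.6 374.3]
 [229.5 389.1]
 [409.6 389.2]
 [106.3 575. ]
 [530.7 575. ]]
```

View pics/appr.png

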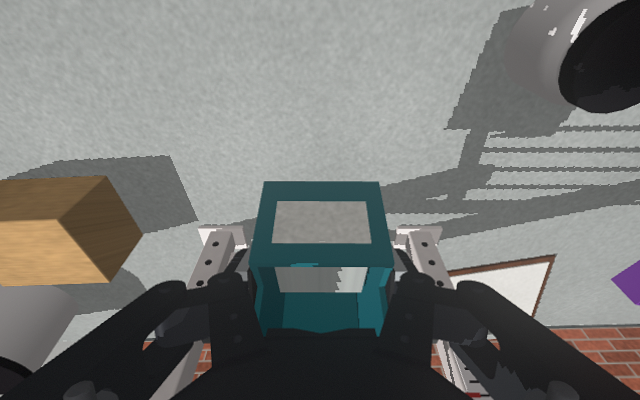

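The approach view shows the bin front at (250–394, 182–267), centred between the upright bases at (221,232) and (417,232). The rail is hidden by the gripper, so the hook-in is force-guided.

```bash
cat >> h.py <<'E'
def rep(tag):
    s=read_state(); b=np.load('pics/base.npy'); print(tag,round(s['time_s'],2),'F',(s['contact_force']-b[:3]).round(2),'T',(s['ft_torque']-b[3:]).round(3),flush=True); return s
def go(off,dz,pitch,rate=.03,sf=None,dy=0):
    P,a=tcp_for(railpt(off,dz,dy),np.radians(pitch)); return move_l(P,a,rate=rate,stop_force=sf)
E
python3 - <<'E'
from h import *
import sys
h=go(-.09,.0187,10,.03); h=go(-.02,.0187,10,.06,5); rep(f'fwd1 {h}')
if h: sys.exit()
h=go(.0053,.0187,10,.03,4); rep(f'fwd2 {h}')
if h: sys.exit()
h=go(.0053,.004,10,.02,4); wait(.2); rep(f'down1 {h}')
snap('scene','hook'); f=cv2.imread('pics/hook.png'); cv2.imwrite('pics/hookc.png',cv2.resize(f[130:280,230:360],None,fx=4.6,fy=4,interpolation=cv2.INTER_CUBIC))
E
```

```text
fwd1 False 26.15 F [ 0.38 -0.79 -1.07] T [ 0.017 -0.012  0.063]
fwd2 False 27.14 F [ 0.26 -0.67 -1.49] T [-0.002  0.001  0.013]
down1 False 28.23 F [ 1.14 -1.12 -0.71] T [ 0.055 -0.055  0.038]
```

View pics/hookc.png

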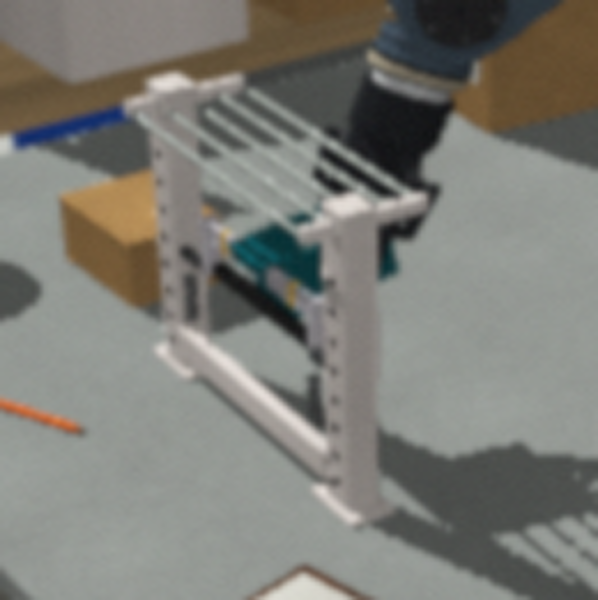

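The scene camera sees the rack from behind. The bin's teal tail covers the rail between the yellow bands (225,240) and (290,290), so the tail is on the rear side. Lowering onto the rail next, with averaged forces.

```bash
cat >> h.py <<'E'
def avg(tag,n=10):
    b=np.load('pics/base.npy'); L=[]
    for _ in range(n):
        s=read_state(); L.append(np.r_[s['contact_force'],s['ft_torque']]); wait(.03)
    L=np.array(L); print(tag,round(s['time_s'],2),'Fabs',L.mean(0).round(2),'sd',L.std(0)[:3].round(2),flush=True); return L.mean(0)
E
python3 - <<'E'
from h import *
import sys
f0=avg('before')
for dz in (-.006,-.014):
    h=go(.0053,dz,10,.03,6); wait(.15); f=avg(f'dz {dz} {h}'); print('dF',(f-f0)[:3].round(2))
    if h: break
E
```

```text
before 28.57 Fabs [-0.28  0.34 -4.9   0.02  0.5   0.  ] sd [0.64 0.52 0.49]
dz -0.006 False 29.54 Fabs [-0.21 -0.11 -3.81  0.04  0.43  0.01] sd [0.46 0.66 0.48]
dF [ 0.08 -0.44  1.09]
dz -0.014 False 30.44 Fabs [ 0.26 -0.13 -2.83 -0.    0.2  -0.05] sd [0.36 0.43 0.4 ]
dF [ 0.54 -0.47  2.07]
```

The rail takes load exactly as expected: 14 mm gives 2.07 N. Easing the front down now, with Fx monitored and the fore-aft offset corrected.

Run:
```python
from h import *
f=None; adj=0.
for pt,dz in ((7,-.015),(4.5,-.016),(2.5,-.017),(1,-.018)):
    h=go(.00053*pt+adj,dz,pt,.02,12); wait(.1); f=avg(f'pitch {pt} {h} adj {adj*1e3:.1f}mm')
    if h: break
    fx=f[0]
    if abs(fx)>2: adj+=np.clip(fx*.0004*-1*-1,-.0015,.0015)
print(adj, read_state()['joint_pos'])
```

```text
pitch 7 False adj 0.0mm 31.28 Fabs [-0.58  0.31 -2.3   0.05  0.36  0.03] sd [0.57 0.36 0.31]
pitch 4.5 False adj 0.0mm 32.08 Fabs [-6.04 -0.67 -2.21 -0.07  1.11 -0.09] sd [0.65 0.5  0.67]
pitch 2.5 False adj -1.5mm 32.86 Fabs [-0.23  0.31 -2.41  0.03  0.32  0.01] sd [0.87 0.42 0.48]
pitch 1 False adj -1.5mm 33.59 Fabs [-2.8  -0.29 -2.08  0.03  0.61 -0.02] sd [0.44 0.42 0.47]
-0.002621023803954017 [-0.4106621   0.45314895  1.92291759  0.66966047  0.29568238 -2.51762894]
```

Run:
```python
from h import *
adj=-.0024; pt=0.
for dz in (-.019,-.023,-.026,-.028,-.030,-.032,-.034,-.036):
    h=go(adj+.00053*pt,dz,pt,.015,12); wait(.1); f=avg(f'dz {dz} {h} adj {adj*1e3:.1f}')
    if h or f[2]>-.35: break
    if abs(f[0])>1.5: adj+=np.clip(f[0]*.0003,-.001,.001)
```

```text
dz -0.019 False adj -2.4 34.33 Fabs [ 5.42  0.09 -1.74  0.19 -0.07  0.45] sd [0.64 0.47 0.45]
dz -0.023 False adj -1.4 35.19 Fabs [-4.66 -1.6  -1.37 -0.29  1.06  0.08] sd [0.64 0.41 0.35]
dz -0.026 False adj -2.4 35.98 Fabs [ 5.19 -0.64 -0.87  0.09 -0.12  0.4 ] sd [0.6  0.48 0.51]
dz -0.028 False adj -1.4 36.72 Fabs [-4.72 -2.07 -0.43 -0.34  0.98  0.06] sd [0.56 0.37 0.37]
dz -0.03 False adj -2.4 37.45 Fabs [ 5.45 -0.94 -0.3   0.03 -0.16  0.37] sd [0.43 0.5  0.41]
```

Fore-aft play is now about zero: Fx flips sign within 1 mm, so the bin is seated. A positive couple remains, meaning the front is pushed slightly too far down. I'll trim pitch and offset until forces and moment vanish.

Run:
```python
from h import *
off,pt,dz=-.0017,.7,-.030
for i in range(5):
    h=go(off,dz,pt,.01,15); wait(.1); f=avg(f'off {off*1e3:.2f} pt {pt:.2f} dz {dz*1e3:.1f}')
    C=f[4]+.11*f[0]+.11*f[2]   # rough pure couple
    print('couple',C.round(3))
    if abs(f[0])<1 and abs(f[2])<.35 and abs(f[4])<.12: break
    off+=np.clip(f[0]*.0001,-.0005,.0005); pt+=np.clip(C*1.2,-.6,.6)
    if f[2]<-.4: dz-=.0015
    elif f[2]>.4: dz+=.0015
```

```text
off -1.70 pt 0.70 dz -30.0 38.13 Fabs [ 4.2   0.1  -0.43  0.01 -0.52  0.09] sd [0.62 0.67 0.2 ]
couple -0.105
off -1.28 pt 0.57 dz -31.5 38.89 Fabs [ 0.01 -0.96 -0.16 -0.12 -0.06 -0.14] sd [0.96 0.37 0.45]
couple -0.081
```

Forces and moment are near zero while holding: Fz −0.16 N, Fx 0.0 N, Ty −0.06 Nm. Releasing gently.

Run:
```python
from h import *
gripper_to(.050,20); wait(.2); avg('light grip'); 
gripper_to(.0585); wait(.4); avg('open1',6)
gripper_to(.073); wait(.3); s=read_state(); print(s['time_s'],s['finger_gap'])
for n in('scene','wrist'): snap(n,n+'_rel')
f=cv2.imread('pics/scene_rel.png')[130:280,230:360]; w=cv2.imread('pics/wrist_rel.png')
cv2.imwrite('pics/rel.png',np.hstack([cv2.resize(f,(347,400),interpolation=cv2.INTER_CUBIC),cv2.resize(w[100:,100:540],(447,305))[:,:].copy() if 0 else cv2.resize(w[:,100:540],(440,400))]))
```

```text
light grip 39.64 Fabs [-3.47 -1.53 -0.22 -0.19  0.34 -0.25] sd [0.56 0.42 0.28]
open1 40.46 Fabs [ 0.19 -0.04  0.22  0.02  0.28  0.01] sd [0.17 0.33 0.5 ]
41.0833 0.07316474452112581
```

View pics/rel.png

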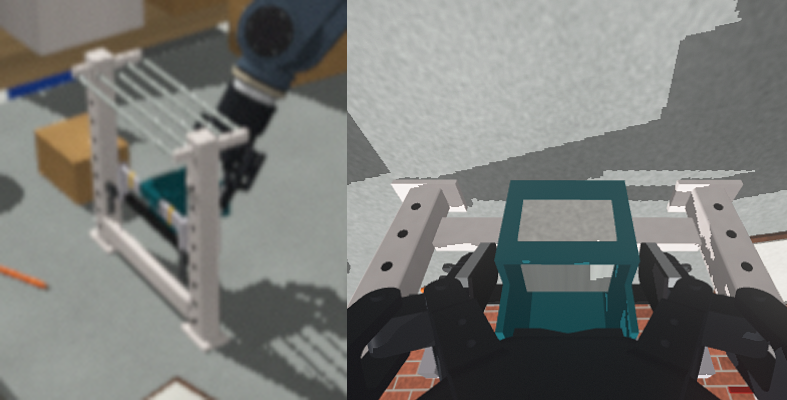

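The bin hangs free between the fingers: front face at (497–637, 181–263) in the right half, pads clear on both sides. Retreating straight back and checking the pose.

Run:
```python
from h import *
s=read_state(); back=R.from_euler('z',RY).as_matrix()@np.array([-1.,0,0])
h=move_l(s['position']+.02*back,rate=.04,stop_force=4); print(h)
if not h: h=move_l(s['position']+.17*back+[0,0,.02],rate=.10,stop_force=6); print(h)
s=read_state(); goto(s['position']+.05*back+[0,0,.03],rpy(tool(RY,np.radians(58)))); wait(.5)
c,f=snap('wrist','final'); s=read_state(); print(s['time_s'])
m=mask(f,(80,60,20),(100,255,255)); n,l,st,ce=cv2.connectedComponentsWithStats(m)
for k in range(1,n):
    if st[k,4]>100: print(st[k],ce[k].round(1))
B=R.from_euler('z',RY).as_matrix()
for sink in (.026,.030,.034):
    O=RAIL-[0,0,sink]+B@np.array([-.06,0,-.062])
    pr=np.array([[-50,-28,0],[-50,28,0],[-50,-28,45],[-50,28,45]])/1000
    print(sink,proj(c,O+pr@B.T).round(1).tolist())
cv2.imwrite('pics/finalc.png',f)
```

```text
FalseTraceback (most recent call last):
  File "<stdin>", line 4, in <module>
plant.IKError: the arm cannot follow that straight line within its joint ranges
```

Run:
```python
from h import *
s=read_state(); back=R.from_euler('z',RY).as_matrix()@np.array([-1.,0,0])
for d,t in ((.15,20),(.12,18),(.12,12)):
    try: h=move_l(s['position']+d*back+[0,0,.02],rpy(tool(RY,np.radians(t))),rate=.08,stop_force=6); print(d,t,h); break
    except IKError as e: print(d,t,e)
for p,t in (((.45,-.16,.26),55),((.47,-.15,.24),50),((.42,-.15,.30),45)):
    try: goto(p,rpy(tool(RY,np.radians(t)))); break
    except IKError as e: print(e)
wait(.3)
c,f=snap('wrist','final'); print(read_state()['time_s'])
m=mask(f,(80,60,20),(100,255,255)); n,l,st,ce=cv2.connectedComponentsWithStats(m)
for k in range(1,n):
    if st[k,4]>100: print(st[k],ce[k].round(1))
B=R.from_euler('z',RY).as_matrix()
for sink in (.026,.030,.034):
    O=RAIL-[0,0,sink]+B@np.array([-.06,0,-.062])
    pr=np.array([[-50,-28,0],[-50,28,0],[-50,-28,45],[-50,28,45]])/1000
    print(sink,proj(c,O+pr@B.T).round(1).tolist())
```

```text
0.15 20 False
48.325
[ 304  126   51   86 3055] [328.4 171.8]
0.026 [[303.5, 130.1], [352.9, 130.2], [302.6, 165.8], [354.5, 165.8]]
0.03 [[303.5, 127.1], [352.8, 127.1], [302.7, 162.5], [354.3, 162.5]]
0.034 [[303.6, 124.1], [352.6, 124.2], [302.8, 159.2], [354.2, 159.2]]
```

View pics/final.png

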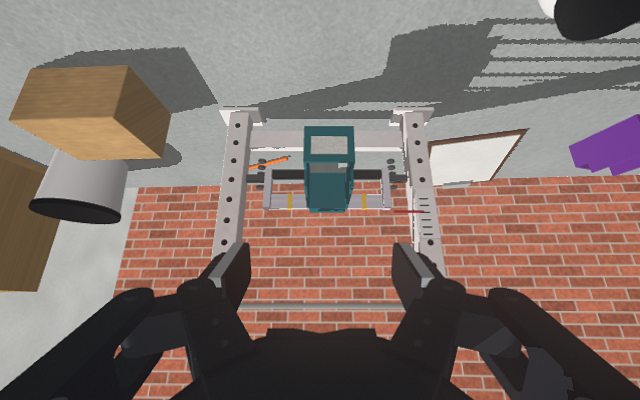

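The bin (columns 304–354) hangs level between the yellow bands at 289 and 365. The picture fits a rail sink of about 31 mm, and the gripper is well clear. Handing in.

```bash
python3 -c "
from plant import *
finish_job(); print(read_state()['time_s'])"
```

```text
the job is handed in; nothing more can be done
the job is handed in; nothing more can be done
```

The teal bin is hanging by its lip on the weigh rail between the yellow marks, and I handed the job in at about 48 s of the 66 s. `finish_job` gives no verdict, so the result rests on the checks below.

**What I did:** I picked the bin up and found that joint 6 would run out of range at the final level pose. I set the bin back on its spot and regrasped it at 33° tilt. I then hooked the lip over the rail with the front raised 10°, lowered it onto the spring and eased the front down. I trimmed it until the hand carried almost nothing, released it, and backed away.

**Last checks:**
- **Before release:** the force on the hand was about 0 N fore and aft, −0.2 N vertically and −1 N sideways, with a moment of −0.06 Nm.
- **After retreat:** the wrist picture fits a level bin at its seat with the rail sunk about 31 mm. The bin is centred within about 2 px of the marks, and the robot is well clear.
- **Bystanders:** no contact showed up with the tub, bottle or carton, but I did not re-measure their positions.

**What went less smoothly:**
- While easing down, Fx swung about ±5 N because the measured fore-aft position was about 1.5–2 mm off; I corrected this by force.
- With the grip lightened to 20 N, Fx read −3.5 N just before opening. I did not measure the bin's speed at release; the picture taken about 1 s after the fingers first opened shows it hanging in place.
- The first straight-line retreat was refused for joint range and replaced by one with less tilt.

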